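# Wedge the work support up to its height marker

## Task

Raise the rest bar of the work support: take the long thick wooden wedge lying on the bench, set it flat on the bench on the left of the support with its thin edge towards the gap under the middle of the bar, and slide it in from there until the bar's top edge is level with the black marker on the gauge strip at the bar's near end. Leave the bar resting on the wedge at that height, and leave the marker where it is set.

Things in the scene. Friction and masses are not known exactly. Their poses are not given: they have to be found in the camera images.
- rest_bar: Pale wooden bar 184 x 24 x 30 mm, 0.4 kg, sliding up on two fixed steel rods (110 mm tall, 140 mm apart, clear gap of 104 mm between their feet). Origin: centre of its top face, 43 mm above the bench at rest; y along the bar to its far end, x square to it, level, to the right: push the wedge along +x. Lowest point: a runner rod along y, 35 mm below the origin (8 mm above the bench at rest).
- marker: Black marker, 8 mm tall, 22 mm wide, on an upright flat aluminium strip just beyond the bar's end nearer the robot (106 mm along -y from the bar's middle); preset 9 to 21 mm above the resting bar's top, held by friction. Origin: its centre; the bar's top face has to come to this height.
- wedge: Long thick loose wooden wedge: 220 mm long, 40 mm wide, flat underside, height 48 mm at the heel falling evenly to 4 mm at the thin edge (1 in 5), 0.14 kg. Origin: on the underside, 180 mm from the thin edge, 40 mm from the heel; x points to the thin edge, z up. (The other wedge on the bench, 110 mm long and 12 mm thick, is too low.)
- wedge_grip (a point): Grasp point of that wedge, half-way up: 20 mm above its underside, midway between its upright parallel sides (40 mm apart), 40 mm from the heel. Axes as the wedge's.

How it is judged:
By the outcome, as a careful person would: the job done as asked, in the order asked, and still so for the second after the job is handed in, with the robot touching nothing.
It also fails if it takes over 37 s, if anything falls off the work surface, if the arm or the gripper's body presses on something with over 40 N, if the wrist force passes 120 N, or if a joint passes its speed limit or range.

## Robot

A 6-joint arm with a two-finger parallel gripper is mounted at the origin on a cart in front of the work surface, level with it; the furniture and walls round the work are solid. World frame = base frame: x ahead of the robot, y to its left, z up, the work surface at z = 0. Lengths are in m, angles in rad, forces in N, time in s.
With the tool pointing down it reaches from about 0.275 to 0.975 m from the base axis. Payload 8.4 kg.
Tool frame: the origin (TCP) lies between the finger pads; the fingertips stand 8 mm ahead of it and the grasp point (between the pads) lies 11 mm behind it; z points along the fingers, y is the line along which they close (so a half turn about z gives the same grasp; the last joint's range is limited). The gripper opens to 92 mm and grips with 3 to 60 N. Pads are 20 mm wide; open, the fingers measure 128 mm over their backs; the gripper's body (75 mm by 189 mm) begins 69 mm behind the grasp point.
Start: joints at [-1.26, 0.353, 1.633, -0, 1.155, -0.002], TCP at [0.192, -0.595, 0.202] pointing down, gripper open.
Joint ranges: [-2.63, 2.63], [-0.92, 2.1], [0.06, 2.66], [-1.3, 4.44], [0, 2.69], [-3.02, 3.02]. Speed limits (rad/s): [2.22, 2.22, 2.79, 3.14, 3.14, 3.14].

## Interface

Orientations are given as a 3x3 rotation matrix whose columns are the frame's x, y, z axes.
In Python, from station import manip, viewer, outline_of gives the robot as it stands. The module is installed in compiled form; this text tells all that it offers.
- The arm moves only by the tool servo_tool, never from a script. Its argument "deltas" is a list of rows, each an object of numbers: "tx", "ty", "tz": the shift along the tool's x, y, z in cm; "rx", "ry", "rz": the turn, a rotation vector about the tool's x, y, z in degrees; "grip": the gripper command: -1 is fully open, 1 is shut, values between are in proportion. In form: [{"tx": .., "ty": .., "tz": .., "rx": .., "ry": .., "rz": .., "grip": ..}, ...]. A call has 1 to 12 rows; each row shifts and turns the commanded pose from where the row before left it, along the tool's axes as they then stand; what a row does not reach is not made up. A row lasts 1/12 s, in which the tool goes at most 41.7 mm and 7.16 degrees, less where a joint would pass 70% of its speed; a pose out of reach is approached as far as the arm can. A call is refused whole if a number of a shift passes 4.17 or a number of a turn 7.16, either way. A call with a gripper value outside its range is refused whole. The fingers move at their own pace and stop on an object; the grip force is fixed at half the most. Time passes only in rows, so rows that do not move let the fingers close. It gives the time, the measured TCP pose, the force, the opening and the grip force at its end, in the units of the state.
- manip.observe(): the state, without advancing time (a new reading comes with each control period).
- viewer.camera(name): name is "scene" or "top" or "wrist"; returns the picture (420x560x3 uint8, red, green, blue); there is no depth.
- viewer.camera_info(name): a dict with "fovy" (degrees; the focal length in pixels is half the picture's height over the tangent of half this angle, whatever the lens; pixels are square), "cx", "cy" (the principal point, pixels), "R" (3x3) and "t" (3): a world point X has camera coordinates R X + t. Camera axes: x right, y down, z forward; pixel columns grow to the right and rows downward; lengths in m; the calibration is good to about 2 mm. A picture is of the moment at which its call begins: read the wrist's pose just before it. camera_info takes no time and is no camera call; for the wrist camera it gives the pose at the moment of the call.
- manip.finish_job(): hands the job in; it is judged then, once.
Trained networks look in the newest picture that a camera, given by its name, has taken for a name from the list of things; names that differ only in an ending like _2 or _b are one class to them, and where a whole thing is asked for, a point or a joint stands for the part that bears it (a point fixed in the world has none). Each returns a list of dicts, best first, with "p" (0 to 1); they miss things now and then, are a little off and sometimes report something else, mostly with a low value. They report only what shows in the picture. A call takes as long as a camera call.
- outline_of(camera, thing): "pixels" (420x560 bool, what is visible of it) and "pixel" ([row, column] in pixels, amid what is visible of it).
The state is a dict: "clock": time; "joints": joint angles; "dq": joint speeds; "tau": joint torques, N m; "position": TCP position; "orientation": TCP orientation; "force": force on the tool from outside, world axes, zero at the start; "wrist_torque": the same for the moment, N m; "width": opening from 0.0 (shut) to 1.0 (fully open); "finger_force": force on a finger pad.
Only numpy, scipy, OpenCV 4.12 (cv2) and the standard library are available. Lean on these libraries where they do the work, as an engineer would, in place of code of your own. Each camera call takes 0.05 s, during which the arm holds its last target. There are 200 camera calls.

## Working session

There is one attempt and no reset: what is moved stays moved. The work goes in short steps, Python scripts to look and compute and a tool call to move; the robot and the scene stay as the last step left them, time stands still between calls to the robot, and variables do not carry over. Pictures are saved under pics/ and viewed, at most 10 in all, crops included, and the job is handed in when it is done.

Besides the shell and the picture viewer there is one more tool, called after "Request:" as name([rows], argument=value, ...), one row to a line, values as JSON. servo_tool: Moves the arm, as the interface text tells. Its arguments: {"type":"object","properties":{"deltas":{"type":"array"}},"required":["deltas"]}

```bash
mkdir -p pics
cat > h.py <<'E'
import numpy as np, cv2
from station import manip, viewer, outline_of
def K(i):
    f=210/np.tan(np.radians(i["fovy"])/2); return f
def proj(i,X):
    c=np.array(i["R"])@np.array(X)+np.array(i["t"]); f=K(i)
    return np.array([i["cx"]+f*c[0]/c[2], i["cy"]+f*c[1]/c[2]])
def ray(i,uv):
    R=np.array(i["R"]);f=K(i)
    d=R.T@np.array([(uv[0]-i["cx"])/f,(uv[1]-i["cy"])/f,1.]); return -R.T@np.array(i["t"]),d
def onz(i,uv,z):
    o,d=ray(i,uv); return o+d*(z-o[2])/d[2]
E
python3 - <<'E'
from h import *
ims=[]
for n in("top","scene"):
    im=viewer.camera(n); i=viewer.camera_info(n); print(n,i)
    cv2.imwrite(f"pics/{n}.png",im[:,:,::-1])
    for t in("rest_bar","marker","wedge"):
        for r in outline_of(n,t)[:3]:
            m=r["pixels"].astype(np.uint8); q=cv2.minAreaRect(cv2.findNonZero(m)) if m.any() else None
            b=cv2.boxPoints(q) if q else []
            print(n,t,r["p"],r["pixel"],m.sum(),np.round(b,1).tolist(),[np.round(onz(i,p,0.04 if t=='rest_bar' else 0.02)[:2],3).tolist() for p in b])
print(manip.observe())
E
```

```text
top {'fovy': 50.46859770217552, 'cx': 273.18681667447447, 'cy': 211.40858274569953, 'R': array([[-5.92942819e-04, -9.99999778e-01,  3.04557296e-04],
       [-9.86613963e-01,  5.35340899e-04, -1.63072384e-01],
       [ 1.63072185e-01, -3.97173080e-04, -9.86614061e-01]]), 't': array([0.05668503, 0.52376613, 0.91402866])}
top rest_bar 0.71 [199.5, 369.9] 1004 [[362.6000061035156, 156.3000030517578], [376.20001220703125, 155.3000030517578], [382.20001220703125, 239.5], [368.6000061035156, 240.5]] [[0.647, -0.14], [0.649, -0.17], [0.463, -0.176], [0.461, -0.147]]
top marker 0.61 [246.6, 380.3] 90 [[375.0, 240.0], [383.0, 240.0], [383.0, 254.0], [375.0, 254.0]] [[0.464, -0.165], [0.464, -0.183], [0.434, -0.181], [0.434, -0.164]]
top wedge 0.64 [208.9, 224.1] 1955 [[210.39999389648438, 254.60000610351562], [215.3000030517578, 156.60000610351562], [236.60000610351562, 157.6999969482422], [231.6999969482422, 255.60000610351562]] [[0.433, 0.192], [0.652, 0.186], [0.65, 0.138], [0.431, 0.146]]
scene {'fovy': 45.46889129883671, 'cx': 277.5936563040257, 'cy': 219.45823173880768, 'R': array([[-0.8
[... 807 characters left out ...]
-05,
        1.15521542e+00, -2.40734367e-03]), 'dq': array([-0.00302226, -0.0004343 ,  0.00059038, -0.00177167, -0.00076061,
        0.00054451]), 'tau': array([ 8.37635016e-04, -5.93164158e+01, -3.34155643e+01,  6.97597722e-02,
        1.83169363e-02, -6.45266095e-05]), 'position': array([ 0.192317  , -0.59459915,  0.2014839 ]), 'orientation': array([[ 9.51472190e-01,  3.07734739e-01, -5.01865784e-05],
       [ 3.07734743e-01, -9.51472168e-01,  2.06301884e-04],
       [ 1.57351237e-05, -2.11734659e-04, -9.99999977e-01]]), 'force': array([ 0.00165893, -0.05197342,  0.53448295]), 'wrist_torque': array([-0.01905526,  0.01020891, -0.04043539]), 'finger_force': 0.0, 'width': 1.0008116695867681}
```

View pics/top.png

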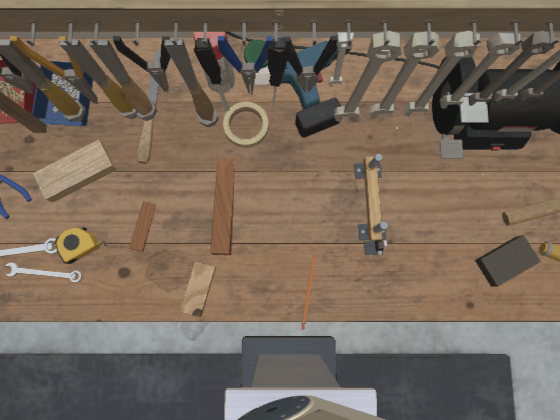

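View pics/scene.png

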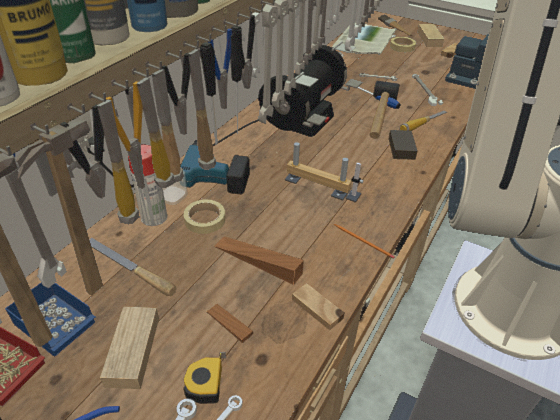

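Top view: the long wedge spans about (211–236, 157–255) with constant width, so it is lying flat with its heel near (scene: heel at about (298, 270)). The bar runs (368,156)–(376,240) and the marker strip is near (379,247).

Run:
```python
from h import *
s=manip.observe(); i=viewer.camera_info("wrist"); R=np.array(i["R"]);c=-R.T@np.array(i["t"]);T=s["orientation"]
print(i["fovy"],i["cx"],i["cy"],"cam in tool:",np.round(T.T@(c-s["position"]),4),"cam axes in tool\n",np.round(T.T@R.T,3))
# target: orientation yaw 90 (tool x=+y world,y=+x)
```

```text
70.99513894165037 283.4018675461077 205.29290808682185 cam in tool: [ 0.0741 -0.0007 -0.1825] cam axes in tool
 [[ 0.001 -0.966 -0.259]
 [ 1.     0.001 -0.001]
 [ 0.001 -0.259  0.966]]
```

Request:
servo_tool([
  {"rz": -7.16},
  {"rz": -7.16},
  {"rz": -7.16},
  {"rz": -7.16},
  {"rz": -7.16},
  {"rz": -7.16},
  {"rz": -7.16},
  {"rz": -7.16},
  {"rz": -7.16},
  {"rz": -7.16},
  {"rz": -0.5},
  {"tx": 4, "ty": 2},
])

```text
$.deltas[0]: bad value
```

Request:
servo_tool([
  {"tx": 4, "ty": 2},
  {"tx": 4, "ty": 2},
  {"tx": 4, "ty": 2},
  {"tx": 4, "ty": 2},
  {"tx": 4, "ty": 2},
  {"tx": 4, "ty": 2},
  {"tx": 4, "ty": 2},
  {"tx": 4, "ty": 2},
  {"tx": 4, "ty": 2},
  {"tx": 4, "ty": 2},
  {"tx": 4, "ty": 2},
  {"tx": 4, "ty": 2},
])

```text
$.deltas[0]: bad value
```

Request:
servo_tool([
  {"tx": 0, "ty": 0, "tz": 0, "rx": 0, "ry": 0, "rz": -7.16, "grip": -1},
  {"tx": 0, "ty": 0, "tz": 0, "rx": 0, "ry": 0, "rz": -7.16, "grip": -1},
  {"tx": 0, "ty": 0, "tz": 0, "rx": 0, "ry": 0, "rz": -7.16, "grip": -1},
  {"tx": 0, "ty": 0, "tz": 0, "rx": 0, "ry": 0, "rz": -7.16, "grip": -1},
  {"tx": 0, "ty": 0, "tz": 0, "rx": 0, "ry": 0, "rz": -7.16, "grip": -1},
  {"tx": 0, "ty": 0, "tz": 0, "rx": 0, "ry": 0, "rz": -7.16, "grip": -1},
  {"tx": 0, "ty": 0, "tz": 0, "rx": 0, "ry": 0, "rz": -7.16, "grip": -1},
  {"tx": 0, "ty": 0, "tz": 0, "rx": 0, "ry": 0, "rz": -7.16, "grip": -1},
  {"tx": 0, "ty": 0, "tz": 0, "rx": 0, "ry": 0, "rz": -7.16, "grip": -1},
  {"tx": 0, "ty": 0, "tz": 0, "rx": 0, "ry": 0, "rz": -7.16, "grip": -1},
  {"tx": 0, "ty": 0, "tz": 0, "rx": 0, "ry": 0, "rz": -0.5, "grip": -1},
  {"tx": 4, "ty": 2, "tz": 0, "rx": 0, "ry": 0, "rz": 0, "grip": -1},
])

```text
clock: 1.4
position: [0.2094, -0.5618, 0.2016]
orientation: [[0.005, 1.0, -0.0], [1.0, -0.005, -0.004], [-0.004, -0.0, -1.0]]
force: [0.8, 0.7, 0.2]
width: 1.0
finger_force: 0.0
```

Request:
servo_tool([
  {"tx": 4, "ty": 2, "tz": 0, "rx": 0, "ry": 0, "rz": 0, "grip": -1},
  {"tx": 4, "ty": 2, "tz": 0, "rx": 0, "ry": 0, "rz": 0, "grip": -1},
  {"tx": 4, "ty": 2, "tz": 0, "rx": 0, "ry": 0, "rz": 0, "grip": -1},
  {"tx": 4, "ty": 2, "tz": 0, "rx": 0, "ry": 0, "rz": 0, "grip": -1},
  {"tx": 4, "ty": 2, "tz": 0, "rx": 0, "ry": 0, "rz": 0, "grip": -1},
  {"tx": 4, "ty": 2, "tz": 0, "rx": 0, "ry": 0, "rz": 0, "grip": -1},
  {"tx": 4, "ty": 2, "tz": 0, "rx": 0, "ry": 0, "rz": 0, "grip": -1},
  {"tx": 4, "ty": 2, "tz": 0, "rx": 0, "ry": 0, "rz": 0, "grip": -1},
  {"tx": 4, "ty": 2, "tz": 0, "rx": 0, "ry": 0, "rz": 0, "grip": -1},
  {"tx": 4, "ty": 2, "tz": 0, "rx": 0, "ry": 0, "rz": 0, "grip": -1},
  {"tx": 4, "ty": 2, "tz": 0, "rx": 0, "ry": 0, "rz": 0, "grip": -1},
  {"tx": 4, "ty": 2, "tz": 0, "rx": 0, "ry": 0, "rz": 0, "grip": -1},
])

```text
clock: 2.4
position: [0.435, -0.1081, 0.202]
orientation: [[0.004, 1.0, 0.001], [1.0, -0.004, -0.0], [-0.0, 0.001, -1.0]]
force: [0.0, -1.9, 0.6]
width: 1.0
finger_force: 0.0
```

Request:
servo_tool([
  {"tx": 4, "ty": 2.5, "tz": 0, "rx": 0, "ry": -7, "rz": 0, "grip": -1},
  {"tx": 3.5, "ty": 2.5, "tz": 2, "rx": 0, "ry": -7, "rz": 0, "grip": -1},
  {"tx": 0, "ty": 0, "tz": 2, "rx": 0, "ry": -7, "rz": 0, "grip": -1},
  {"tx": 0, "ty": 0, "tz": 2, "rx": 0, "ry": -7, "rz": 0, "grip": -1},
  {"tx": 0, "ty": 0, "tz": 0, "rx": 0, "ry": -7, "rz": 0, "grip": -1},
  {"tx": 0, "ty": 0, "tz": 0, "rx": 0, "ry": 0, "rz": 0, "grip": -1},
  {"tx": 0, "ty": 0, "tz": 0, "rx": 0, "ry": 0, "rz": 0, "grip": -1},
])

```text
clock: 2.98
position: [0.4651, -0.072, 0.1454]
orientation: [[-0.007, 1.0, -0.009], [0.855, 0.001, -0.518], [-0.518, -0.012, -0.855]]
force: [0.9, 0.1, -0.2]
width: 1.002
finger_force: 0.0
```

Run:
```python
from h import *
im=viewer.camera("wrist"); i=viewer.camera_info("wrist"); np.save("w1.npy",dict(i,im=im),allow_pickle=True)
big=cv2.resize(im[:,:,::-1],(800,600),interpolation=cv2.INTER_CUBIC); cv2.imwrite("pics/w1.png",big)
for t in("rest_bar","marker"):
    for r in outline_of("wrist",t)[:2]:
        m=r["pixels"].astype(np.uint8); q=cv2.minAreaRect(cv2.findNonZero(m))
        print(t,r["p"],r["pixel"],m.sum(),np.round(cv2.boxPoints(q),1).tolist())
```

```text
marker 0.52 [225.5, 264.4] 274 [[253.0, 220.0], [280.0, 220.0], [280.0, 233.0], [253.0, 233.0]]
```

View pics/w1.png

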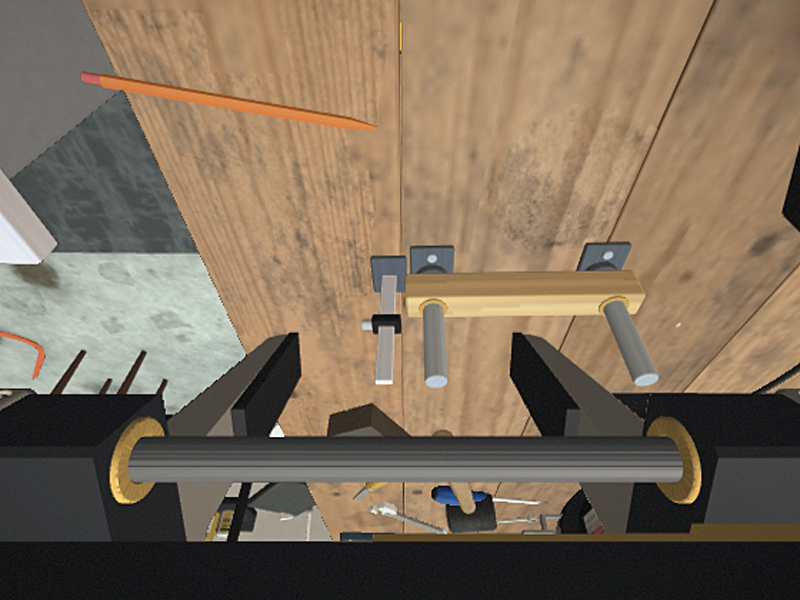

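The wrist view shows the bar's left side and top face at about (405–645, 272–317) of the 800×600 picture, with the marker on the strip at about (387, 324). I'll enlarge it for corner picking.

Run:
```python
from h import *
d=np.load("w1.npy",allow_pickle=True).item(); im=d["im"][170:275,250:460,::-1]
cv2.imwrite("pics/w1c.png",cv2.resize(im,None,fx=3.8,fy=3.8,interpolation=cv2.INTER_CUBIC))
```

```text
(no output)
```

View pics/w1c.png

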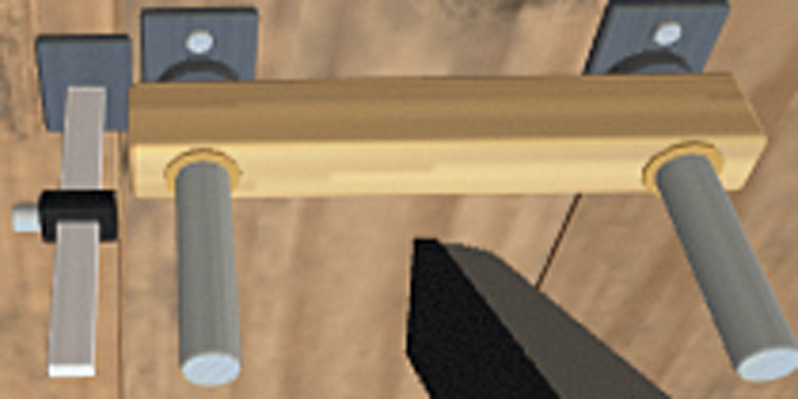

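Crop (3.8×, offset (250,170)): top-face corners are about (133,146), (766,134), (738,188) and (135,197), side-face lower corners about (132,86) and (732,73), and the black sleeve spans (38–118, 190–242).

```bash
cat > fit.py <<'E'
from h import *
from scipy.optimize import least_squares
def bp(p,l):  # bar local (x,y,z rel to bench) -> world ; local y dir yaw th from world x
    c,s=np.cos(p[2]),np.sin(p[2]); ey=np.array([c,s,0]); ex=np.array([s,-c,0])
    return np.array([p[0],p[1],0])+ex*l[0]+ey*l[1]+np.array([0,0,l[2]])
E
python3 - <<'E'
from fit import *
i=np.load("w1.npy",allow_pickle=True).item()
u=lambda x,y:np.array([250+(x+.5)/3.8-.5,170+(y+.5)/3.8-.5])
obs=[((-12,-92,43),(133,146)),((-12,92,43),(766,134)),((12,92,43),(738,188)),((12,-92,43),(135,197)),((-12,-92,13),(132,86)),((-12,92,13),(732,73))]
f=lambda p:np.concatenate([proj(i,bp(p,np.array(l)/1e3)+[0,0,p[3]])-u(*q) for l,q in obs])
r=least_squares(f,[.555,-.158,0.03,0]); p=r.x; print("bar",np.round(p,4),np.degrees(p[2]),np.round(r.fun,2))
def fit2(q,y,z=None,x=None):
    g=lambda v:(proj(i,bp(p,[v[0] if x is None else x, y if z is None else v[1] if x is None else y, 0])+[0,0,0]))
# sleeve centre at x_loc=0 : solve (y,z)
for x in(-.006,-.003,0,.003,.006):
    g=lambda v:proj(i,bp(p,[x,v[0],v[1]+p[3]]))-u(78,216)
    v=least_squares(g,[-.106,.06]).x; print("x",x,"y,z",np.round(v,4))
# plates on bench: corners
for n,q in dict(stripTL=(37,37),stripTR=(130,37),stripBL=(48,131),rodTL=(141,10),rodTR=(257,8),fTL=(612,2),fTR=(729,2),stripAtFoot=(86,87),stripTop=(73,370)).items():
    for z in((0,.003) if n!="stripTop" else (.11,.1,.09)):
        w=onz(i,u(*q),z+p[3]); d=w-bp(p,[0,0,0]); c,s=np.cos(p[2]),np.sin(p[2]); print(n,z,"local",np.round([d[0]*s-d[1]*c,d[0]*c+d[1]*s],4))
E
```

```text
bar [ 0.5591 -0.1645  0.0381 -0.005 ] 2.1826728829808286 [-0.01  0.71  0.21  0.7  -0.12  0.8   0.18  1.18  0.43 -1.8  -0.7  -1.7 ]
x -0.006 y,z [-0.1079  0.0635]
x -0.003 y,z [-0.1082  0.061 ]
x 0 y,z [-0.1085  0.0585]
x 0.003 y,z [-0.1088  0.056 ]
x 0.006 y,z [-0.1091  0.0535]
stripTL 0 local [-0.0191 -0.1227]
stripTL 0.003 local [-0.0217 -0.1222]
stripTR 0 local [-0.0182 -0.093 ]
stripTR 0.003 local [-0.0208 -0.0929]
stripBL 0 local [ 0.024  -0.1231]
stripBL 0.003 local [ 0.0209 -0.1226]
rodTL 0 local [-0.0292 -0.0892]
rodTL 0.003 local [-0.0317 -0.0891]
rodTR 0 local [-0.0289 -0.0532]
rodTR 0.003 local [-0.0314 -0.0535]
fTL 0 local [-0.028   0.0557]
fTL 0.003 local [-0.0305  0.0542]
fTR 0 local [-0.027   0.0914]
fTR 0.003 local [-0.0295  0.0895]
stripAtFoot 0 local [ 0.0033 -0.1085]
stripAtFoot 0.003 local [ 0.0005 -0.1082]
stripTop 0.11 local [ 0.0014 -0.1078]
stripTop 0.1 local [ 0.0173 -0.1094]
stripTop 0.09 local [ 0.0333 -0.1111]
```

Run:
```python
from fit import *
i=np.load("w1.npy",allow_pickle=True).item()
u=lambda x,y:np.array([250+(x+.5)/3.8-.5,170+(y+.5)/3.8-.5])
for W,H in((24,30),(30,24),(24,24)):
  for fixz in(0,1):
    obs=[((-W/2,-92,43),(133,146)),((-W/2,92,43),(766,134)),((W/2,92,43),(738,188)),((W/2,-92,43),(135,197)),((-W/2,-92,43-H),(132,86)),((-W/2,92,43-H),(732,73))]
    f=lambda p:np.concatenate([proj(i,bp(p,np.array(l)/1e3)+[0,0,p[3]*(1-fixz)])-u(*q) for l,q in obs])
    r=least_squares(f,[.555,-.158,0.03,0]); p=r.x; z0=p[3]*(1-fixz); print(W,H,"bar",np.round(p,4),np.round(r.fun,2))
    v=least_squares(lambda v:proj(i,bp(p,[0,v[0],v[1]+z0]))-u(78,216),[-.106,.06]).x; print("marker y,z",np.round(v,4))
    v=least_squares(lambda v:proj(i,bp(p,[v[1],v[0],z0+.003]))-u(86,87),[-.106,0]).x; print(" strip foot",np.round(v,4))
# triangulate with scene/top coarse
for n in("top","scene"):
    j=viewer.camera_info(n); print(n,"marker pred",proj(j,bp(p,[0,-.106,.06])),"bar top corners",[np.round(proj(j,bp(p,[a,b,.043])),1).tolist() for a in(-.012,.012) for b in(-.092,.092)])
```

```text
24 30 bar [ 0.5591 -0.1645  0.0381 -0.005 ] [-0.01  0.71  0.21  0.7  -0.12  0.8   0.18  1.18  0.43 -1.8  -0.7  -1.7 ]
marker y,z [-0.1085  0.0585]
 strip foot [-0.1082  0.0005]
24 30 bar [ 0.5574 -0.1601  0.0314  0.    ] [-1.56  0.84  1.92  1.55  1.22  1.87 -1.41  1.59 -1.02 -2.06  0.73 -1.24]
marker y,z [-0.1064  0.0579]
 strip foot [-0.1061  0.001 ]
30 24 bar [ 0.5591 -0.1658  0.0404 -0.0069] [-0.08 -1.43  0.16 -1.75 -1.91  1.86  0.34  2.41  0.33 -0.35  1.13 -0.52]
marker y,z [-0.1087  0.0591]
 strip foot [-0.1084  0.0007]
30 24 bar [ 0.5567 -0.1597  0.0313  0.    ] [-2.23 -1.29  2.56 -0.63 -0.15  3.36 -1.87  3.04 -1.7  -0.64  3.2   0.16]
marker y,z [-0.1057  0.0582]
 strip foot [-0.1055  0.0014]
24 24 bar [ 0.5588 -0.1638  0.0377 -0.0061] [-0.25 -0.48 -0.17 -0.46 -0.49 -0.32 -0.06  0.04  0.17  0.56  0.82  0.72]
marker y,z [-0.1082  0.0603]
 strip foot [-0.108   0.0023]
24 24 bar [ 0.5567 -0.1584  0.0294  0.    ] [-2.16 -0.35  1.92  0.56  1.15  0.98 -2.02  0.52 -1.64  0.3   2.62  1.35]
marker y,z [-0.1056  0.0595]
 strip foot [-0.1055  0.0029]
top marker pred [377.77585445 244.61770279] bar top corners [[369.8, 238.9], [364.4, 155.4], [381.1, 238.6], [375.3, 155.0]]
scene marker pred [354.91050905 178.79779444] bar top corners [[347.4, 184.7], [285.5, 163.6], [351.0, 179.9], [289.6, 159.2]]
```

Request:
servo_tool([
  {"tx": 3, "ty": 0, "tz": -2.5, "rx": 0, "ry": 7, "rz": 0, "grip": -1},
  {"tx": 3, "ty": 0, "tz": -2.5, "rx": 0, "ry": 7, "rz": 0, "grip": -1},
  {"tx": 3.5, "ty": 0, "tz": -2, "rx": 0, "ry": 7, "rz": 0, "grip": -1},
  {"tx": 4, "ty": 0, "tz": -1, "rx": 0, "ry": 7, "rz": 0, "grip": -1},
  {"tx": 4, "ty": 0, "tz": 0, "rx": 0, "ry": 7, "rz": 0, "grip": -1},
  {"tx": 4, "ty": 0, "tz": 0, "rx": 0, "ry": 0, "rz": -7, "grip": -1},
  {"tx": 0, "ty": 0, "tz": 0, "rx": 0, "ry": 0, "rz": -7, "grip": -1},
  {"tx": 0, "ty": 0, "tz": 0, "rx": 0, "ry": 0, "rz": -7, "grip": -1},
  {"tx": 0, "ty": 0, "tz": 0, "rx": 0, "ry": 0, "rz": -7, "grip": -1},
  {"tx": 0, "ty": 0, "tz": 0, "rx": 0, "ry": 0, "rz": -7, "grip": -1},
  {"tx": 0, "ty": 0, "tz": 0, "rx": 0, "ry": 0, "rz": -7, "grip": -1},
  {"tx": 0, "ty": 0, "tz": 0, "rx": 0, "ry": 0, "rz": -7, "grip": -1},
])

```text
clock: 4.13
position: [0.4673, 0.1615, 0.176]
orientation: [[-0.755, 0.656, -0.006], [0.654, 0.754, 0.067], [0.048, 0.047, -0.998]]
force: [0.2, 0.3, 0.0]
width: 1.002
finger_force: 0.0
```

Request:
servo_tool([
  {"tx": 0, "ty": 0, "tz": 0, "rx": 0, "ry": 0, "rz": -7, "grip": -1},
  {"tx": 0, "ty": 0, "tz": 0, "rx": 0, "ry": 0, "rz": -7, "grip": -1},
  {"tx": 0, "ty": 0, "tz": 0, "rx": 0, "ry": 0, "rz": -7, "grip": -1},
  {"tx": 0, "ty": 0, "tz": 0, "rx": 0, "ry": 0, "rz": -7, "grip": -1},
  {"tx": 0, "ty": 0, "tz": 0, "rx": 0, "ry": 0, "rz": -7, "grip": -1},
  {"tx": 0, "ty": 0, "tz": 0, "rx": 0, "ry": 0, "rz": -4, "grip": -1},
  {"tx": 0, "ty": 0, "tz": 0, "rx": 0, "ry": 0, "rz": 0, "grip": -1},
  {"tx": 0, "ty": 0, "tz": 0, "rx": 0, "ry": 0, "rz": 0, "grip": -1},
])

```text
clock: 4.8
position: [0.467, 0.1618, 0.1755]
orientation: [[-0.999, 0.042, -0.007], [0.042, 0.997, 0.066], [0.01, 0.066, -0.998]]
force: [-0.5, 0.6, 0.7]
width: 1.0
finger_force: 0.0
```

Run:
```python
from h import *
im=viewer.camera("wrist"); i=viewer.camera_info("wrist"); np.save("w2.npy",dict(i,im=im),allow_pickle=True)
o=manip.observe(); print(o["position"],o["orientation"],o["joints"])
big=im[:,:,::-1].copy()
for r in outline_of("wrist","wedge")[:2]:
    m=r["pixels"].astype(np.uint8); c=max(cv2.findContours(m,0,1)[0],key=cv2.contourArea); a=cv2.approxPolyDP(c,4,True)[:,0]
    print(r["p"],m.sum(),a.tolist(),[np.round(onz(i,q,0.0)[:2],3).tolist() for q in a])
    cv2.drawContours(big,[c],-1,(0,255,0),1)
cv2.imwrite("pics/w2.png",big)
```

```text
[0.46674872 0.16195872 0.17528059] [[-0.99909106  0.04196864 -0.00746252]
 [ 0.04138694  0.99696583  0.06592617]
 [ 0.01020671  0.06555739 -0.9977966 ]] [ 0.28163529  0.17212325  1.94512236  0.07709169  1.01450346 -1.28782509]
0.76 4814 [[296, 162], [264, 164], [270, 305], [298, 304]] [[0.436, 0.192], [0.437, 0.153], [0.63, 0.15], [0.632, 0.188]]
```

View pics/w2.png

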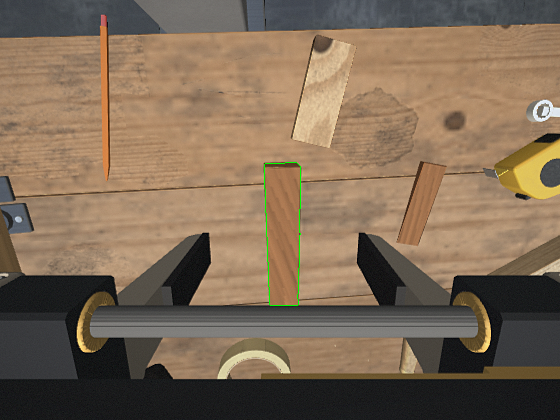

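The view shows the wedge with heel at rows 162–166, columns 264–300, thin end hidden by the gripper from row 305, aligned within a degree of world x. Now descend and grasp.

Request:
servo_tool([
  {"tx": 0, "ty": 0, "tz": 0, "rx": 3.8, "ry": 0.3, "rz": -1.6, "grip": -1},
  {"tx": -0.8, "ty": 0.5, "tz": 4, "rx": 0, "ry": 0, "rz": 0, "grip": -1},
  {"tx": 0, "ty": 0, "tz": 4, "rx": 0, "ry": 0, "rz": 0, "grip": -1},
  {"tx": 0, "ty": 0, "tz": 3.5, "rx": 0, "ry": 0, "rz": 0, "grip": -1},
  {"tx": 0, "ty": 0, "tz": 2, "rx": 0, "ry": 0, "rz": 0, "grip": -1},
  {"tx": 0, "ty": 0, "tz": 1.5, "rx": 0, "ry": 0, "rz": 0, "grip": -1},
  {"tx": 0, "ty": 0, "tz": 0, "rx": 0, "ry": 0, "rz": 0, "grip": -1},
  {"tx": 0, "ty": 0, "tz": 0, "rx": 0, "ry": 0, "rz": 0, "grip": -1},
])

```text
clock: 5.57
position: [0.4712, 0.1673, 0.0239]
orientation: [[-1.0, 0.01, -0.018], [0.01, 1.0, -0.002], [0.018, -0.002, -1.0]]
force: [1.0, -1.1, 0.9]
width: 1.0
finger_force: 0.0
```

Request:
servo_tool([
  {"tx": -0.4, "ty": 0, "tz": 0.9, "rx": 0, "ry": -1, "rz": 0, "grip": -1},
  {"tx": 0, "ty": 0, "tz": 0, "rx": 0, "ry": 0, "rz": 0, "grip": -1},
  {"tx": 0, "ty": 0, "tz": 0, "rx": 0, "ry": 0, "rz": 0, "grip": 1},
  {"tx": 0, "ty": 0, "tz": 0, "rx": 0, "ry": 0, "rz": 0, "grip": 1},
  {"tx": 0, "ty": 0, "tz": 0, "rx": 0, "ry": 0, "rz": 0, "grip": 1},
  {"tx": 0, "ty": 0, "tz": 0, "rx": 0, "ry": 0, "rz": 0, "grip": 1},
  {"tx": 0, "ty": 0, "tz": 0, "rx": 0, "ry": 0, "rz": 0, "grip": 1},
  {"tx": 0, "ty": 0, "tz": 0, "rx": 0, "ry": 0, "rz": 0, "grip": 1},
])

```text
clock: 6.23
position: [0.4754, 0.1676, 0.0153]
orientation: [[-1.0, 0.008, 0.001], [0.008, 1.0, -0.002], [-0.001, -0.002, -1.0]]
force: [-0.0, -0.2, 0.6]
width: 0.588
finger_force: 0.0
```

Request:
servo_tool([
  {"tx": 0, "ty": 0, "tz": 0, "rx": 0, "ry": 0, "rz": 0, "grip": 1},
  {"tx": 0, "ty": 0, "tz": 0, "rx": 0, "ry": 0, "rz": 0, "grip": 1},
  {"tx": 0, "ty": 0, "tz": 0, "rx": 0, "ry": 0, "rz": 0, "grip": 1},
  {"tx": 0, "ty": 0, "tz": 0, "rx": 0, "ry": 0, "rz": 0, "grip": 1},
  {"tx": 0, "ty": 0, "tz": 0, "rx": 0, "ry": 0, "rz": 0, "grip": 1},
])

```text
clock: 6.65
position: [0.4753, 0.1676, 0.0151]
orientation: [[-1.0, 0.008, 0.001], [0.008, 1.0, -0.002], [-0.001, -0.002, -1.0]]
force: [-0.5, 1.6, 1.3]
width: 0.429
finger_force: 30.0
```

Request:
servo_tool([
  {"tx": 0, "ty": 0, "tz": -3, "rx": 0, "ry": 0, "rz": 0, "grip": 1},
  {"tx": 0, "ty": 0, "tz": -4, "rx": 0, "ry": 0, "rz": 0, "grip": 1},
  {"tx": 0, "ty": 0, "tz": 0, "rx": 0, "ry": 0, "rz": 7, "grip": 1},
  {"tx": 0, "ty": 0, "tz": 0, "rx": 0, "ry": 0, "rz": 7, "grip": 1},
  {"tx": 0, "ty": 0, "tz": 0, "rx": 0, "ry": 0, "rz": 7, "grip": 1},
  {"tx": 0, "ty": 0, "tz": 0, "rx": 0, "ry": 0, "rz": 7, "grip": 1},
  {"tx": 0, "ty": 0, "tz": 0, "rx": 0, "ry": 0, "rz": 7, "grip": 1},
  {"tx": 0, "ty": 0, "tz": 0, "rx": 0, "ry": 0, "rz": 7, "grip": 1},
  {"tx": 0, "ty": 0, "tz": 0, "rx": 0, "ry": 0, "rz": 7, "grip": 1},
  {"tx": 0, "ty": 0, "tz": 0, "rx": 0, "ry": 0, "rz": 7, "grip": 1},
  {"tx": 0, "ty": 0, "tz": 0, "rx": 0, "ry": 0, "rz": 7, "grip": 1},
  {"tx": 0, "ty": 0, "tz": 0, "rx": 0, "ry": 0, "rz": 7, "grip": 1},
])

```text
clock: 7.65
position: [0.4749, 0.1675, 0.0848]
orientation: [[-0.329, 0.944, 0.0], [0.944, 0.329, -0.002], [-0.002, -0.0, -1.0]]
force: [-0.0, -0.8, -0.8]
width: 0.428
finger_force: 30.0
```

Request:
servo_tool([
  {"tx": 0, "ty": 0, "tz": 0, "rx": 0, "ry": 0, "rz": 7, "grip": 1},
  {"tx": 0, "ty": 0, "tz": 0, "rx": 0, "ry": 0, "rz": 7, "grip": 1},
  {"tx": 0, "ty": 0, "tz": 0, "rx": 0, "ry": 0, "rz": 3.6, "grip": 1},
  {"tx": -2.5, "ty": 2.5, "tz": 0, "rx": 0, "ry": 0, "rz": 0, "grip": 1},
  {"tx": -2.5, "ty": 2.5, "tz": 0, "rx": 0, "ry": 0, "rz": 0, "grip": 1},
  {"tx": -2.5, "ty": 2.5, "tz": 0, "rx": 0, "ry": 0, "rz": 0, "grip": 1},
  {"tx": -2, "ty": 0, "tz": 0, "rx": 0, "ry": 0, "rz": 0, "grip": 1},
  {"tx": 0, "ty": 0, "tz": 0, "rx": 0, "ry": 0, "rz": 0, "grip": 1},
  {"tx": 0, "ty": 0, "tz": 0, "rx": 0, "ry": 0, "rz": 0, "grip": 1},
])

```text
clock: 8.4
position: [0.5529, 0.0743, 0.0848]
orientation: [[-0.031, 1.0, -0.0], [1.0, 0.031, -0.002], [-0.002, -0.0, -1.0]]
force: [-0.5, 0.3, -1.3]
width: 0.432
finger_force: 30.0
```

Run:
```python
from h import *
im=viewer.camera("top");i=viewer.camera_info("top")
o=manip.observe(); print(o["position"],o["orientation"])
big=cv2.resize(im[120:300,180:420,::-1],(800,600),interpolation=cv2.INTER_CUBIC); cv2.imwrite("pics/t2.png",big)
for n in("rest_bar","wedge"):
  for r in outline_of("top",n)[:1]:
    m=r["pixels"].astype(np.uint8);q=cv2.boxPoints(cv2.minAreaRect(cv2.findNonZero(m)));z=.04 if n=="rest_bar" else .09
    print(n,r["p"],[np.round(onz(i,a,z)[:2],3).tolist() for a in q])
```

```text
[0.55268355 0.07513354 0.0848979 ] [[-3.25141797e-02  9.99471249e-01 -2.24017786e-04]
 [ 9.99470154e-01  3.25138068e-02 -1.50449725e-03]
 [-1.49641807e-03 -2.72816585e-04 -9.99998843e-01]]
rest_bar 0.98 [[0.645, -0.14], [0.647, -0.172], [0.463, -0.176], [0.461, -0.144]]
wedge 0.65 [[0.575, 0.036], [0.575, -0.104], [0.535, -0.103], [0.536, 0.036]]
```

View pics/t2.png

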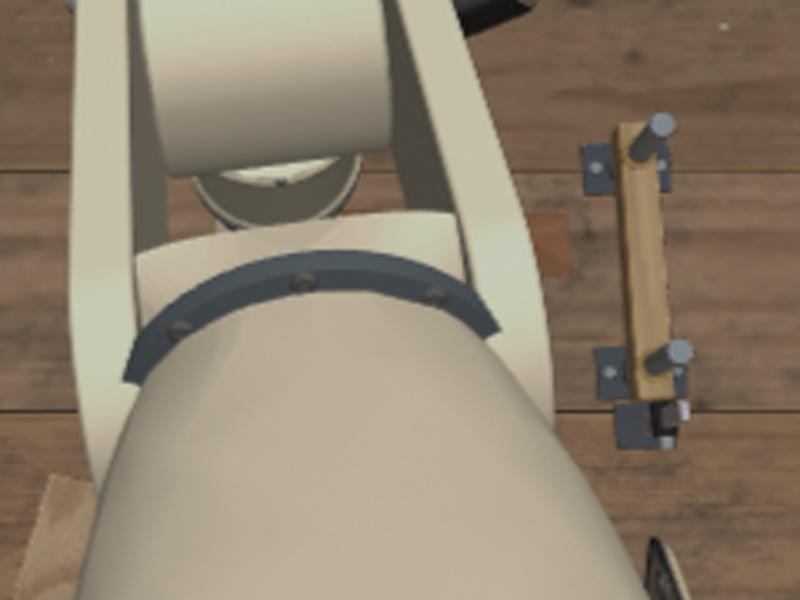

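Top view: the wedge tip (about (570, 245) in the crop) points at the bar's middle with ~40 mm clearance. Lower it and begin sliding.

Request:
servo_tool([
  {"tx": 0, "ty": 0.1, "tz": 4, "rx": 0, "ry": 0, "rz": 0, "grip": 1},
  {"tx": 0, "ty": 0.1, "tz": 2, "rx": 0, "ry": 0, "rz": 0, "grip": 1},
  {"tx": 0, "ty": 0, "tz": 0.7, "rx": 0, "ry": 0, "rz": 0, "grip": 1},
  {"tx": 0, "ty": 0, "tz": 0.25, "rx": 0, "ry": 0, "rz": 0, "grip": 1},
  {"tx": 0, "ty": 0, "tz": 0, "rx": 0, "ry": 0, "rz": 0, "grip": 1},
  {"tx": 0, "ty": 0, "tz": 0, "rx": 0, "ry": 0, "rz": 0, "grip": 1},
])

```text
clock: 9.05
position: [0.5558, 0.0759, 0.0165]
orientation: [[-0.035, 0.999, 0.002], [0.999, 0.035, -0.001], [-0.002, 0.002, -1.0]]
force: [-0.3, 0.6, -1.1]
width: 0.431
finger_force: 30.0
```

Request:
servo_tool([
  {"tx": -2, "ty": 0, "tz": 0, "rx": 0, "ry": 0, "rz": 0, "grip": 1},
  {"tx": -2, "ty": 0, "tz": 0, "rx": 0, "ry": 0, "rz": 0, "grip": 1},
  {"tx": -2, "ty": 0, "tz": 0, "rx": 0, "ry": 0, "rz": 0, "grip": 1},
  {"tx": -1, "ty": 0, "tz": 0, "rx": 0, "ry": 0, "rz": 0, "grip": 1},
  {"tx": -1, "ty": 0, "tz": 0, "rx": 0, "ry": 0, "rz": 0, "grip": 1},
  {"tx": -1, "ty": 0, "tz": 0, "rx": 0, "ry": 0, "rz": 0, "grip": 1},
  {"tx": 0, "ty": 0, "tz": 0, "rx": 0, "ry": 0, "rz": 0, "grip": 1},
])

```text
clock: 9.63
position: [0.5588, -0.0157, 0.0163]
orientation: [[-0.033, 0.999, 0.001], [0.999, 0.033, -0.002], [-0.002, 0.001, -1.0]]
force: [-0.1, -1.7, -3.7]
width: 0.434
finger_force: 30.0
```

Request:
servo_tool([
  {"tx": 0, "ty": 0, "tz": 0.12, "rx": 0, "ry": 0, "rz": 0, "grip": 1},
  {"tx": -1, "ty": 0, "tz": 0, "rx": 0, "ry": 0, "rz": 0, "grip": 1},
  {"tx": -1, "ty": 0, "tz": 0, "rx": 0, "ry": 0, "rz": 0, "grip": 1},
  {"tx": -1, "ty": 0, "tz": 0, "rx": 0, "ry": 0, "rz": 0, "grip": 1},
  {"tx": -1, "ty": 0, "tz": 0, "rx": 0, "ry": 0, "rz": 0, "grip": 1},
  {"tx": 0, "ty": 0, "tz": 0, "rx": 0, "ry": 0, "rz": 0, "grip": 1},
  {"tx": 0, "ty": 0, "tz": 0, "rx": 0, "ry": 0, "rz": 0, "grip": 1},
])

```text
clock: 10.22
position: [0.5603, -0.0549, 0.0151]
orientation: [[-0.034, 0.999, 0.002], [0.999, 0.034, -0.003], [-0.003, 0.002, -1.0]]
force: [-0.5, -4.5, 2.3]
width: 0.433
finger_force: 30.0
```

Run:
```python
from h import *
im=viewer.camera("wrist"); i=viewer.camera_info("wrist"); np.save("w3.npy",dict(i,im=im),allow_pickle=True)
im2=viewer.camera("scene")
a=cv2.resize(im[:,:,::-1],(800,600))
cv2.imwrite("pics/w3.png",np.vstack([cv2.resize(im[190:330,200:460,::-1],(557,300),interpolation=cv2.INTER_CUBIC),cv2.resize(im2[140:215,260:399,::-1],(557,300),interpolation=cv2.INTER_CUBIC)]))
print(manip.observe()["position"])
```

```text
[ 0.56025174 -0.05484425  0.0151278 ]
```

View pics/w3.png

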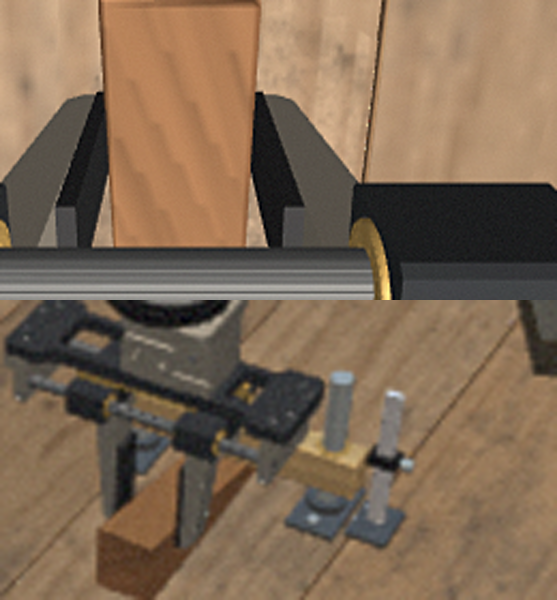

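Scene crop shows the bar lifted by the wedge, its near-end top (368,455) already close to the marker (385,458). Release, back off and measure from a low side view.

Request:
servo_tool([
  {"tx": 0, "ty": 0, "tz": 0, "rx": 0, "ry": 0, "rz": 0, "grip": -0.3},
  {"tx": 0, "ty": 0, "tz": 0, "rx": 0, "ry": 0, "rz": 0, "grip": -1},
  {"tx": 0, "ty": 0, "tz": 0, "rx": 0, "ry": 0, "rz": 0, "grip": -1},
  {"tx": 0, "ty": 0, "tz": 0, "rx": 0, "ry": 0, "rz": 0, "grip": -1},
  {"tx": 0, "ty": 0, "tz": -4, "rx": 0, "ry": 0, "rz": 0, "grip": -1},
  {"tx": 0, "ty": 0, "tz": -4, "rx": 0, "ry": 0, "rz": 0, "grip": -1},
  {"tx": 4, "ty": -3, "tz": -4, "rx": 0, "ry": -7, "rz": 0, "grip": -1},
  {"tx": 0, "ty": -3, "tz": 0, "rx": 0, "ry": -7, "rz": 0, "grip": -1},
  {"tx": 0, "ty": -2, "tz": 0, "rx": 0, "ry": -7, "rz": 0, "grip": -1},
  {"tx": 0, "ty": 0, "tz": 0, "rx": 0, "ry": -7, "rz": 0, "grip": -1},
  {"tx": 0, "ty": 0, "tz": 0, "rx": 0, "ry": -7, "rz": 0, "grip": -1},
  {"tx": 0, "ty": 0, "tz": 0, "rx": 0, "ry": -7, "rz": 0, "grip": -1},
])

```text
clock: 11.32
position: [0.4935, -0.0337, 0.118]
orientation: [[-0.025, 0.999, 0.026], [0.752, 0.036, -0.658], [-0.659, 0.003, -0.753]]
force: [-0.0, -0.3, -0.9]
width: 1.001
finger_force: 0.0
```

Request:
servo_tool([
  {"tx": 0, "ty": 0, "tz": 0, "rx": 0, "ry": -7, "rz": 0, "grip": -1},
  {"tx": 0, "ty": 0, "tz": 0, "rx": 0, "ry": 0, "rz": 0, "grip": -1},
  {"tx": 0, "ty": 0, "tz": 0, "rx": 0, "ry": 0, "rz": 0, "grip": -1},
])

```text
clock: 11.57
position: [0.4919, -0.0333, 0.1148]
orientation: [[-0.029, 0.999, 0.023], [0.67, 0.037, -0.741], [-0.741, -0.006, -0.671]]
force: [-0.3, -0.6, 0.3]
width: 0.997
finger_force: 0.0
```

Run:
```python
from h import *
o=manip.observe(); print(o["position"],o["orientation"])
im=viewer.camera("wrist"); i=viewer.camera_info("wrist"); np.save("w4.npy",dict(i,im=im),allow_pickle=True)
q=[proj(i,[.453,-.164,z]) for z in(.02,.06,.1)]; print(q)
for r in outline_of("wrist","marker")[:2]: print(r["p"],r["pixel"])
c=np.mean(q,0).astype(int); x0=max(0,c[0]-60); y0=max(0,c[1]-70); print(x0,y0)
a=cv2.resize(im[:,:,::-1],(380,285)); b=cv2.resize(im[y0:y0+120,x0:x0+160,::-1],(800,600),interpolation=cv2.INTER_CUBIC)
b[400:,:267]=cv2.resize(im[:,:,::-1],(267,200)); cv2.imwrite("pics/w4.png",b)
```

```text
[ 0.49187617 -0.03332474  0.1147975 ] [[-0.02916676  0.99929992  0.02343001]
 [ 0.67041694  0.03694289 -0.74106433]
 [-0.7414111  -0.00590657 -0.6710251 ]]
[array([246.42118487, 203.32740188]), array([244.27000531, 234.36653623]), array([241.87102309, 268.98118808])]
0.55 [232.1, 240.2]
184 165
```

View pics/w4.png

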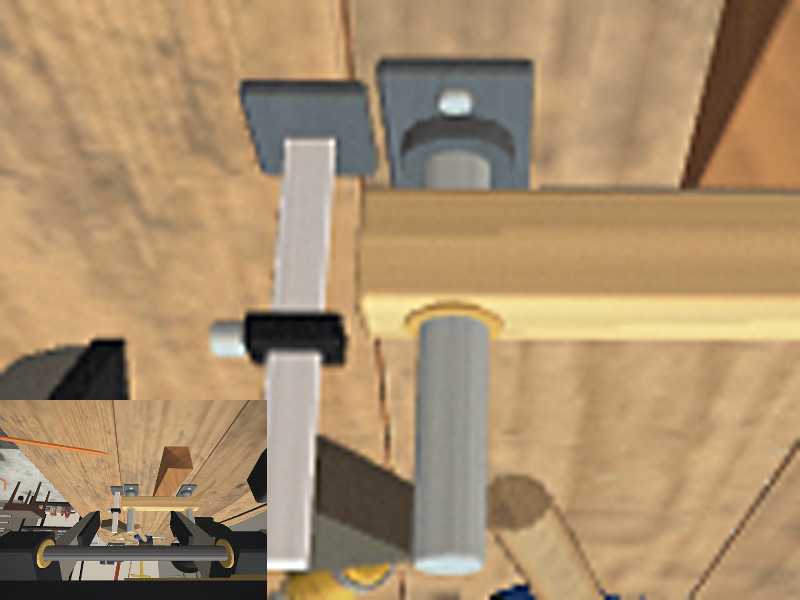

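Crop (5×, offset (184,165)): the bar's near end has its side face at rows 190–295 and top face 295–339 (x≈362–372). The black sleeve spans (245–345, 312–365), so the bar is still a few mm low.

Run:
```python
from fit import *
i=np.load("w4.npy",allow_pickle=True).item()
u=lambda x,y:np.array([184+(x+.5)/5-.5,165+(y+.5)/5-.5])
th=np.radians(1.9)
# unknown: bar x,y, ztop, H, zmarker, ymark, z of strip foot
def f(v):
    p=[v[0],v[1],th]; P=lambda x,y,z:proj(i,bp(p,[x,y,z]))
    return np.concatenate([P(-.012,-.092,v[2])-u(362,294),P(.012,-.092,v[2])-u(372,339),P(-.012,-.092,v[2]-v[3])-u(361,190),
      P(0,v[5],v[4])-u(295,338.5),P(-.0015,v[5],v[6])-u(309,140),P(0,v[5],v[7])-u(288,568)])
r=least_squares(f,[.557,-.16,.055,.03,.06,-.106,.003,.11]); print(np.round(r.x,4),np.round(r.fun,2)); 
v=r.x; print("need raise mm",1e3*(v[4]-v[2]))
for yb in(-.155,-.158,-.161,-.164):
    g=lambda w:f(np.r_[w[0],yb,w[1:]]); r=least_squares(g,[.557,.055,.03,.06,-.106,.003,.11]); print(yb,np.round(r.x,4),"raise",1e3*(r.x[3]-r.x[1]),round(r.cost,2))
```

```text
[ 0.5612 -0.1208  0.0688  0.0226  0.0735 -0.1051  0.0286  0.1192] [-0.38 -0.15 -0.51  0.12  0.88  0.05  0.72  0.05  0.54  0.04 -1.14 -0.08]
need raise mm 4.727417769092801
-0.155 [ 0.5589  0.0544  0.0262  0.0597 -0.1066  0.0092  0.1111] raise 5.374064120783527 1.94
-0.158 [ 0.5587  0.0531  0.0265  0.0585 -0.1068  0.0075  0.1104] raise 5.43047165666477 1.99
-0.161 [ 0.5585  0.0518  0.0268  0.0573 -0.1069  0.0058  0.1097] raise 5.486827001787015 2.03
-0.164 [ 0.5584  0.0506  0.0271  0.0561 -0.1071  0.0041  0.109 ] raise 5.543131672050949 2.08
```

Request:
servo_tool([
  {"tx": 0, "ty": 2, "tz": 0, "rx": 0, "ry": 7, "rz": 0, "grip": -1},
  {"tx": 0, "ty": 2, "tz": 0, "rx": 0, "ry": 7, "rz": 0, "grip": -1},
  {"tx": 0, "ty": 2, "tz": 0, "rx": 0, "ry": 7, "rz": 0, "grip": -1},
  {"tx": 0, "ty": 0.8, "tz": 0, "rx": 0, "ry": 7, "rz": 0, "grip": -1},
  {"tx": 0, "ty": 0, "tz": 0, "rx": 0, "ry": 7, "rz": 0, "grip": -1},
  {"tx": 0, "ty": 0, "tz": 0, "rx": 0, "ry": 7, "rz": 0, "grip": -1},
  {"tx": -2, "ty": 0, "tz": 0, "rx": 0, "ry": 6, "rz": 0, "grip": -1},
  {"tx": 0, "ty": 0, "tz": 0, "rx": 0, "ry": 0, "rz": 0, "grip": -1},
  {"tx": 0, "ty": 0, "tz": 0, "rx": 0, "ry": 0, "rz": 0, "grip": -1},
])

```text
clock: 12.42
position: [0.5617, -0.057, 0.1207]
orientation: [[-0.025, 1.0, 0.003], [1.0, 0.025, 0.001], [0.001, 0.003, -1.0]]
force: [-0.4, 0.2, 0.5]
width: 1.0
finger_force: 0.0
```

Request:
servo_tool([
  {"tx": 0, "ty": -0.1, "tz": 4, "rx": 0, "ry": 0, "rz": -0.5, "grip": -1},
  {"tx": 0, "ty": 0, "tz": 3, "rx": 0, "ry": 0, "rz": 0, "grip": -1},
  {"tx": 0, "ty": 0, "tz": 2.5, "rx": 0, "ry": 0, "rz": 0, "grip": -1},
  {"tx": 0, "ty": 0, "tz": 1, "rx": 0, "ry": 0, "rz": 0, "grip": 0.2},
  {"tx": 0, "ty": 0, "tz": 0, "rx": 0, "ry": 0, "rz": 0, "grip": 1},
  {"tx": 0, "ty": 0, "tz": 0, "rx": 0, "ry": 0, "rz": 0, "grip": 1},
  {"tx": 0, "ty": 0, "tz": 0, "rx": 0, "ry": 0, "rz": 0, "grip": 1},
  {"tx": 0, "ty": 0, "tz": 0, "rx": 0, "ry": 0, "rz": 0, "grip": 1},
  {"tx": 0, "ty": 0, "tz": 0, "rx": 0, "ry": 0, "rz": 0, "grip": 1},
  {"tx": 0, "ty": 0, "tz": 0, "rx": 0, "ry": 0, "rz": 0, "grip": 1},
  {"tx": 0, "ty": 0, "tz": 0, "rx": 0, "ry": 0, "rz": 0, "grip": 1},
  {"tx": 0, "ty": 0, "tz": 0, "rx": 0, "ry": 0, "rz": 0, "grip": 1},
])

```text
clock: 13.42
position: [0.5602, -0.052, 0.0139]
orientation: [[-0.042, 0.999, -0.001], [0.999, 0.042, 0.002], [0.002, -0.001, -1.0]]
force: [-0.9, -0.3, 5.3]
width: 0.435
finger_force: 30.0
```

Request:
servo_tool([
  {"tx": -0.8, "ty": 0, "tz": 0, "rx": 0, "ry": 0, "rz": 0, "grip": 1},
  {"tx": -0.8, "ty": 0, "tz": 0, "rx": 0, "ry": 0, "rz": 0, "grip": 1},
  {"tx": -0.7, "ty": 0, "tz": 0, "rx": 0, "ry": 0, "rz": 0, "grip": 1},
  {"tx": -0.3, "ty": 0, "tz": 0, "rx": 0, "ry": 0, "rz": 0, "grip": 1},
  {"tx": 0, "ty": 0, "tz": 0, "rx": 0, "ry": 0, "rz": 0, "grip": 1},
  {"tx": 0, "ty": 0, "tz": 0, "rx": 0, "ry": 0, "rz": 0, "grip": 1},
])

```text
clock: 13.92
position: [0.5615, -0.0774, 0.014]
orientation: [[-0.042, 0.999, -0.001], [0.999, 0.042, 0.002], [0.003, -0.001, -1.0]]
force: [0.2, 4.5, 7.1]
width: 0.428
finger_force: 30.0
```

Request:
servo_tool([
  {"tx": 0, "ty": 0, "tz": 0, "rx": 0, "ry": 0, "rz": 0, "grip": -0.3},
  {"tx": 0, "ty": 0, "tz": 0, "rx": 0, "ry": 0, "rz": 0, "grip": -1},
  {"tx": 0, "ty": 0, "tz": 0, "rx": 0, "ry": 0, "rz": 0, "grip": -1},
  {"tx": 0, "ty": 0, "tz": 0, "rx": 0, "ry": 0, "rz": 0, "grip": -1},
  {"tx": 0, "ty": 0, "tz": -4, "rx": 0, "ry": 0, "rz": 0, "grip": -1},
  {"tx": 2.3, "ty": 0, "tz": -4, "rx": 0, "ry": 0, "rz": 0, "grip": -1},
  {"tx": 4, "ty": -3, "tz": -4, "rx": 0, "ry": -7, "rz": 0, "grip": -1},
  {"tx": 0, "ty": -3, "tz": 0, "rx": 0, "ry": -7, "rz": 0, "grip": -1},
  {"tx": 0, "ty": -3, "tz": 0, "rx": 0, "ry": -7, "rz": 0, "grip": -1},
  {"tx": 0, "ty": 0, "tz": 0, "rx": 0, "ry": -7, "rz": 0, "grip": -1},
  {"tx": 0, "ty": 0, "tz": 0, "rx": 0, "ry": -7, "rz": 0, "grip": -1},
  {"tx": 0, "ty": 0, "tz": 0, "rx": 0, "ry": -7, "rz": 0, "grip": -1},
])

```text
clock: 14.92
position: [0.4852, -0.0376, 0.1128]
orientation: [[-0.034, 0.999, 0.029], [0.758, 0.045, -0.651], [-0.652, -0.0, -0.758]]
force: [0.3, -0.7, -0.2]
width: 1.0
finger_force: 0.0
```

Request:
servo_tool([
  {"tx": 0, "ty": 0, "tz": 0, "rx": 0, "ry": -7, "rz": 0, "grip": -1},
  {"tx": 0, "ty": 0, "tz": 0, "rx": 0, "ry": -7, "rz": 0, "grip": -1},
  {"tx": 0, "ty": 0, "tz": 0, "rx": 0, "ry": 0, "rz": 0, "grip": -1},
  {"tx": 0, "ty": 0, "tz": 0, "rx": 0, "ry": 0, "rz": 0, "grip": -1},
])

```text
clock: 15.25
position: [0.4835, -0.0374, 0.1094]
orientation: [[-0.035, 0.999, 0.031], [0.582, 0.045, -0.812], [-0.813, -0.01, -0.583]]
force: [0.2, -0.6, -0.8]
width: 0.999
finger_force: 0.0
```

Run:
```python
from h import *
o=manip.observe(); print(o["position"],o["orientation"][:,2])
im=viewer.camera("wrist"); i=viewer.camera_info("wrist"); np.save("w5.npy",dict(i,im=im),allow_pickle=True)
for r in outline_of("wrist","marker")[:2]: print(r["p"],r["pixel"])
c=proj(i,[.453,-.164,.06]).astype(int); x0=max(0,c[0]-40); y0=max(0,c[1]-60); print(x0,y0)
b=cv2.resize(im[y0:y0+100,x0:x0+133,::-1],(798,600),interpolation=cv2.INTER_CUBIC); cv2.imwrite("pics/w5.png",b)
```

```text
[ 0.48350702 -0.03744196  0.10940815] [ 0.03087648 -0.81201941 -0.58281311]
0.55 [220.2, 243.4]
210 163
```

View pics/w5.png

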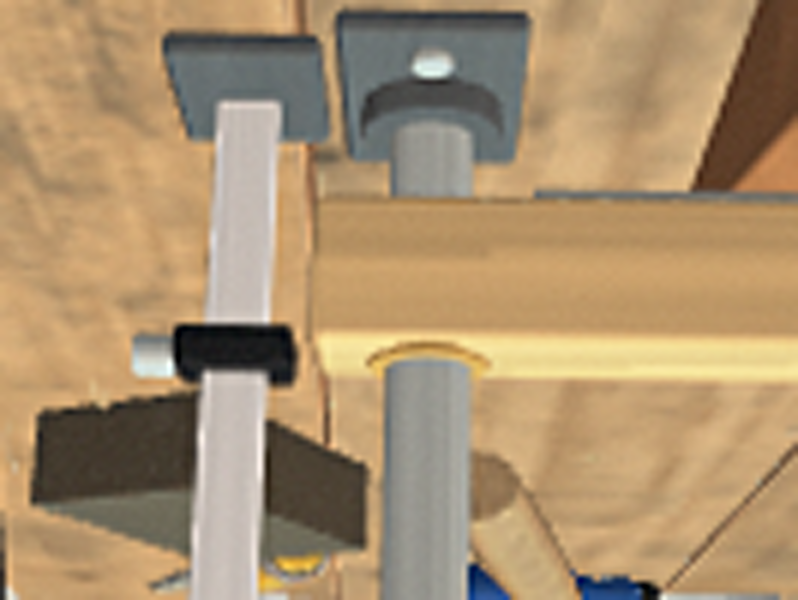

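Crop (6×, offset (210,163)): the bar's top face now spans rows 332–380 (middle ≈356) at its near end, and the marker sleeve spans rows 324–385 (middle ≈355), so they look level.

Run:
```python
from fit import *
i=np.load("w5.npy",allow_pickle=True).item()
u=lambda x,y:np.array([210+(x+.5)/6-.5,163+(y+.5)/6-.5])
th=np.radians(1.9)
for yb in(-.155,-.16,-.165):
  for dm in(-2,0,2):
    def f(v):
        P=lambda x,y,z:proj(i,bp([v[0],yb,th],[x,y,z]))
        return np.concatenate([P(-.012,-.092,v[1])-u(315,332),P(.012,-.092,v[1])-u(325,380),P(-.012,-.092,v[1]-v[2])-u(315,198),P(0,v[4],v[3])-u(236,355+dm)])
    r=least_squares(f,[.557,.055,.03,.06,-.106]); print(yb,dm,np.round(r.x,4),"raise mm",round(1e3*(r.x[3]-r.x[1]),2))
```

```text
-0.155 -2 [ 0.5588  0.0596  0.0266  0.0591 -0.1071] raise mm -0.5
-0.155 0 [ 0.5588  0.0596  0.0266  0.0595 -0.1071] raise mm -0.11
-0.155 2 [ 0.5588  0.0596  0.0266  0.0599 -0.1071] raise mm 0.27
-0.16 -2 [ 0.5586  0.058   0.0271  0.0575 -0.1074] raise mm -0.5
-0.16 0 [ 0.5586  0.058   0.0271  0.0579 -0.1074] raise mm -0.11
-0.16 2 [ 0.5586  0.058   0.0271  0.0583 -0.1073] raise mm 0.28
-0.165 -2 [ 0.5584  0.0564  0.0276  0.0559 -0.1076] raise mm -0.51
-0.165 0 [ 0.5584  0.0564  0.0276  0.0563 -0.1076] raise mm -0.11
-0.165 2 [ 0.5584  0.0564  0.0276  0.0567 -0.1076] raise mm 0.29
```

```bash
python3 -c "
from station import manip
print(manip.observe()['force'],manip.finish_job())"
```

```text
the job is handed in; nothing more can be done
[-0.35939745 -0.7122106  -0.54303867] None
```

The bar now rests on the long wedge, slid in from the left, with its top level with the marker to within about 0.5 mm by the last wrist picture. The gripper is open and clear of everything, and I handed the job in at about 15 s (no verdict was returned).

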